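Load a filter slide and hold it home in the sprung filter checker

TASK

Check the red filter: lay it in the round pocket of the blue filter slide, the same way up as it lies now, then take the slide by its black handle and push it, pocket end first, under the lips of the grey filter checker until it is fully home against the checker's spring. The spring throws the slide out again when it is let go, so finish while still holding the slide pressed home by its handle, with the filter seated in its pocket; leave the other filter, the timer and the small sample dish where they are.

Things in the scene. Friction and masses are not known exactly. Their poses are not given: they have to be found in the camera images.
- red_filter_center (a point): Loose optical filter: red glass in a black knurled ring, 36 mm across, 12 mm high, 30 g, lying flat on the bench, z up. The point is its centre, 6 mm above its underside.
- slide_pocket (a point): Centre of the pocket floor of the loose filter slide (x along the slide toward its pocket end, z up). The pocket is a round recess 40 mm across, 5 mm deep, in the slide's top: a filter lies in it with 2 mm play all round, 7 mm of its height standing proud. The floor is a ledge 4 mm above the slide's underside, with a 28 mm light hole.
- slide_nose (a point): Middle of the slide's front edge, 30 mm ahead (+x) of the pocket centre, half-way up the plate. The slide is a blue plate 120 mm long, 9 mm thick, about 110 g, lying flat on the bench; its front 60 mm is 56 mm wide, its tail 42 mm. Axes as slide_pocket.
- slide_handle (a point): Centre of the slide's black upright handle, 30 mm (along the slide) x 12 mm (across) x 24 mm high, on the tail. The point is 74 mm behind (-x) the pocket centre, on the mid-line, 21 mm above the slide's underside (the handle stands from 9 to 33 mm). Pinch it from above across its 12 mm. Axes as slide_pocket.
- gate: Filter checker, grey and dark steel, screwed to the bench, 152 x 108 mm. Origin on the bench; x = direction in which the slide goes in (open front at -x), z up. Base plate 8 mm thick, x -80 to 72 mm; its top is the floor of a channel 60 mm wide. From x = 0 to 66 mm a lamp bridge spans it, 30 to 48 mm above the bench (round cap to 59 mm). Nothing is above the handle of a slide that is home.
- gate_mouth (a point): Middle of the channel floor (x = -30 mm, y = 0, z = 8 mm in gate's axes), where the lips begin. To x = 48 mm the lips reach 7 mm inward over both sides of the channel, 11 mm above its floor; 46 mm stay open between them. Their turned-up front edges reach 11 mm forward. Before them lies an open apron (45 mm) with guides 8 mm high, narrowing from 78 to 60 mm between them.
- gate_beam (a point): Point on the checker's light axis (x = 18 mm, y = 0, z = 12 mm in gate's axes): the slide's pocket floor centre lies here when the slide is home, its nose against the rear wall of the channel at x = 48 mm.
- plunger (a joint): Sprung ejector pin (10 mm brass pin in the rear wall of the checker's channel), m: 0 = standing out 12 mm into the channel, 0.012 = pressed in flush by a slide that is home. It pushes back with about 3 N at 0 and 8.4 N at 0.012.
- blue_filter_center (a point): Centre of another filter, blue glass in a silver ring, 36 mm across, 12 mm high: not wanted, leave it.
- timer_center (a point): Centre of the white bench timer, 66 x 66 x 20 mm, lying on the bench: leave it.
- sample_dish_center (a point): Centre of a small clear dish, 34 mm across, 11 mm high: leave it.
There are look-alikes about, which are no part of the job. There is more than one size of the part that bears slide_pocket; the job needs the smaller.

How it is judged:
By the outcome, as a careful person would: the job done as asked, in the order asked, and still so for the second after the job is handed in, while the arm keeps its last pose, push and grip.
It also fails if it takes over 61 s, if anything falls off the work surface, if the arm or the gripper's body presses on something with over 40 N, if the wrist force passes 120 N, or if a joint passes its speed limit or range.

ROBOT

A 7-joint arm with a two-finger parallel gripper is mounted at the origin on a cart in front of the work surface, level with it; the furniture and walls round the work are solid. World frame = base frame: x ahead of the robot, y to its left, z up, the work surface at z = 0. Lengths are in m, angles in rad, forces in N, time in s.
With the tool pointing down it reaches from about 0.425 to 0.925 m from the base axis. Payload 6.8 kg.
Tool frame: the origin (TCP) lies on the centre line of the jaws, within the pads' length; the fingertips stand 8 mm ahead of it and the grasp point (between the pads) lies 11 mm behind it; z points along the fingers, y is the direction in which the jaws open and shut (so a half turn about z gives the same grasp; the last joint's range is limited). The gripper opens to 88 mm and grips with 3 to 60 N. Pads are 20 mm wide; open, the fingers measure 115 mm over their backs; the gripper's body (75 mm by 178 mm) begins 61 mm behind the grasp point.
Start: joints at [1.217, 0.477, 0.022, 1.555, -0.011, 1.109, -0.083], TCP at [0.164, -0.655, 0.231] pointing down, gripper open.
Joint ranges: [-2.96, 2.96], [-0.34, 2.1], [-1.41, 1.46], [0.24, 2.44], [-1.37, 4.51], [0.17, 1.92], [-2.96, 2.96]. Speed limits (rad/s): [2.39, 2.39, 3.14, 3.14, 3.14, 3.14, 3.14].

INTERFACE

Orientations are given as a rotation vector (axis times angle).
In Python, from plant import r gives the robot as it stands. The module is installed in compiled form; this text tells all that it offers. Calls block until the motion is done:
- r.movep(position, orientation): joint-space move of the TCP to a pose.
- r.movel(position, feed=0.15, frame=None, stop_force=None): straight line of the TCP; frame=None keeps the orientation; feed is the mean speed in m/s. With stop_force (N) it stops when the force on the tool has changed by that much, and returns True; else False.
- r.move_joints(angles): joint-space move.
- r.command_gripper(opening): finger opening in m; the grip force is fixed at half the most; returns when the fingers have stopped.
- r.wait(seconds).
- r.inverse_kinematics(position, orientation): joint angles nearest the present ones, or None.
- r.get_state(): the state.
- r.snapshot(name): name is "scene" or "top"; returns the picture (384x512x3 uint8, blue, green, red); there is no depth.
- r.camera_info(name): a dict with "fx", "fy", "cx", "cy" (pixels), "R" (3x3) and "t" (3): a world point X has camera coordinates R X + t. Camera axes: x right, y down, z forward; pixel columns grow to the right and rows downward; lengths in m; the calibration is good to about 2 mm. A picture is of the moment at which its call begins. camera_info takes no time and is no camera call.
A pose or a line that the arm cannot do raises r.PlanningError and nothing moves.
- r.finish_job(): hands the job in, once; it reports no verdict.
The state is a dict: "clock": time; "joints": joint angles; "joint_vel": joint speeds; "joint_torque": joint torques, N m; "tool_pos": TCP position; "ee_rot": TCP orientation; "ft_force": force on the tool from outside, world axes, zero at the start; "torque": the same for the moment, N m; "width": finger opening in m.
Only numpy, scipy, OpenCV 4.12 (cv2) and the standard library are available. Lean on these libraries where they do the work, as an engineer would, in place of code of your own. Each camera call takes 0.05 s, during which the arm holds its last target.

## Working session

There is one attempt and no reset: what is moved stays moved. The work goes in short steps, each a Python script; the robot and the scene stay as the last script left them, time stands still between calls to the robot, and variables do not carry over. Pictures are saved under pics/ and viewed, and the job is handed in when it is done.

```bash
mkdir -p pics
python3 - <<'E'
from plant import r
import cv2
for n in("scene","top"):
    im=r.snapshot(n); cv2.imwrite(f"pics/{n}0.png",im); c=r.camera_info(n); print(n,c)
s=r.get_state(); print(s['clock'],s['tool_pos'],s['ee_rot'],s['width'],s['ft_force'])
E
```

```text
scene {'fx': 356.8323149609532, 'fy': 356.8323149609532, 'cx': 258.4749474951442, 'cy': 196.79131174911709, 'R': array([[ 0.42879897, -0.9033158 , -0.01232955],
       [-0.68680757, -0.31709683, -0.65402215],
       [ 0.58687887,  0.28891205, -0.75637492]]), 't': array([-0.12388694,  0.47201809,  1.21427725])}
top {'fx': 399.80218427909574, 'fy': 399.80218427909574, 'cx': 256.6964402770119, 'cy': 191.5366537999533, 'R': array([[-0.00542571, -0.99967219, -0.02502136],
       [-0.99699425,  0.00734163, -0.07712692],
       [ 0.07728533,  0.02452768, -0.99670726]]), 't': array([0.16869492, 0.5655617 , 1.38532838])}
0.1 [ 0.16416513 -0.65421004  0.22982497] [-3.11634422e+00 -3.85088322e-01  4.28230563e-04] 0.0880361370827654 [-0.04926513  0.45752923 -0.10096321]
```

View pics/scene0.png

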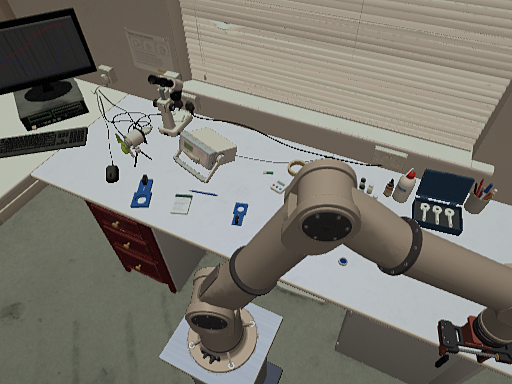

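View pics/top0.png

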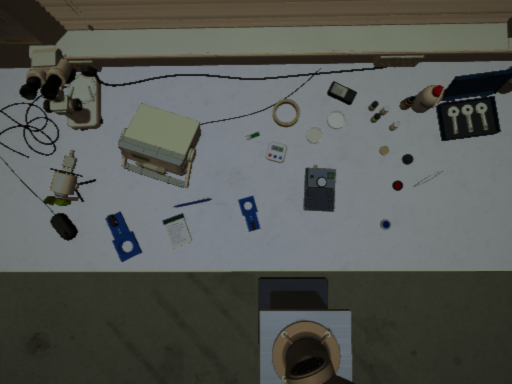

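Run:
```python
import cv2,numpy as np
from plant import r
im=cv2.imread("pics/top0.png")
cv2.imwrite("pics/a.png",cv2.resize(im[150:250,220:340],None,fx=6,fy=6,interpolation=cv2.INTER_CUBIC))
cv2.imwrite("pics/b.png",cv2.resize(im[130:240,360:450],None,fx=5,fy=5,interpolation=cv2.INTER_CUBIC))
s=cv2.imread("pics/scene0.png")
cv2.imwrite("pics/c.png",cv2.resize(s[160:290,190:370],None,fx=4,fy=4,interpolation=cv2.INTER_CUBIC))
for n in("scene","top"):
    c=r.camera_info(n);print(-c['R'].T@c['t'])
```

```text
[-0.33532548 -0.31305292  1.22563167]
[0.45771149 0.13050858 1.42860787]
```

View pics/a.png

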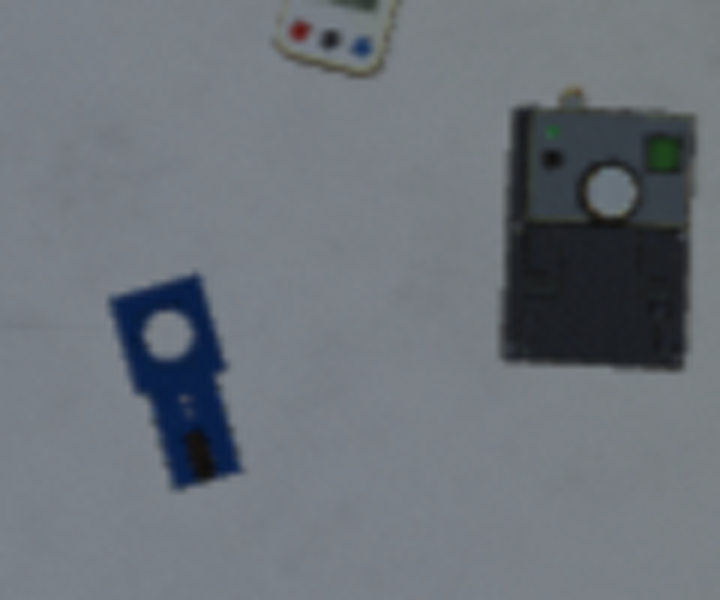

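View pics/b.png

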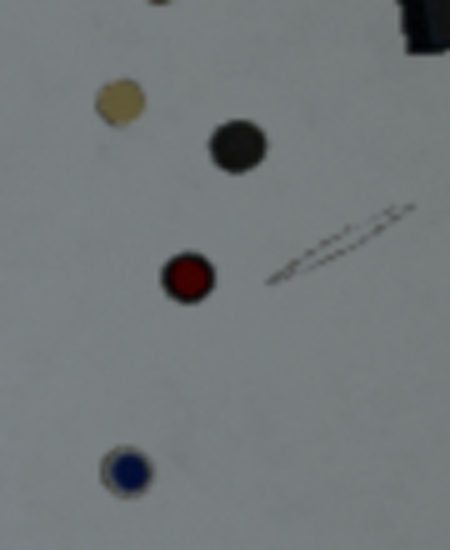

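View pics/c.png

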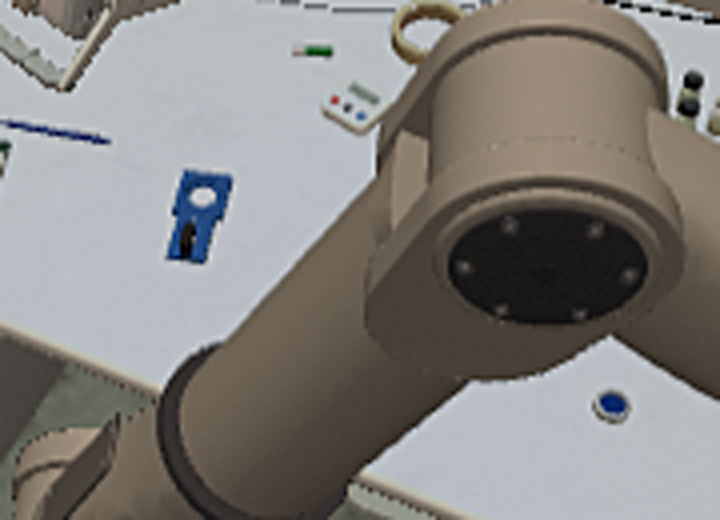

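```bash
cat > h.py <<'E'
import numpy as np, cv2
from plant import r
from scipy.spatial.transform import Rotation as Ro
def down(yaw): # tool x at yaw, tool y (jaws) at yaw-90
    return (Ro.from_euler('z',yaw)*Ro.from_euler('x',np.pi)).as_rotvec()
def ray(n,u,v):
    c=r.camera_info(n); d=c['R'].T@np.array([(u-c['cx'])/c['fx'],(v-c['cy'])/c['fy'],1.]); return -c['R'].T@c['t'],d/np.linalg.norm(d)
def plane(n,u,v,z):
    o,d=ray(n,u,v); return o+d*(z-o[2])/d[2]
def tri(a,b):
    (o1,d1),(o2,d2)=ray('scene',*a),ray('top',*b)
    s=np.linalg.lstsq(np.c_[d1,-d2],o2-o1,rcond=None)[0]
    p,q=o1+s[0]*d1,o2+s[1]*d2; return (p+q)/2,np.linalg.norm(p-q)
def proj(n,X):
    c=r.camera_info(n); p=c['R']@np.asarray(X,float)+c['t']; return p[0]/p[2]*c['fx']+c['cx'],p[1]/p[2]*c['fy']+c['cy']
def st():
    s=r.get_state(); print('t%.2f'%s['clock'],'tcp',np.round(s['tool_pos'],4),'F',np.round(s['ft_force'],2),'w%.4f'%s['width'])
E
python3 - <<'E'
from h import *
print(r.inverse_kinematics([.45,.3,.38],down(0.0)), r.inverse_kinematics([.45,.3,.38],down(0.6)),Ro.from_rotvec(r.get_state()['ee_rot']).as_matrix().round(2))
r.movep([.42,.33,.36],down(.3)); st()
for n in("scene","top"): cv2.imwrite(f"pics/{n}1.png",r.snapshot(n))
s=cv2.imread("pics/scene1.png");cv2.imwrite("pics/d.png",cv2.resize(s[150:280,230:410],None,fx=4,fy=4,interpolation=cv2.INTER_CUBIC))
E
```

```text
[ 0.15995048  0.29878602 -1.06830395  1.61999141  0.26580559  1.38106789
 -2.51109189] [ 0.31854028  0.4350288  -1.37026273  1.6131856   0.42916851  1.44818835
 -2.0584625 ] [[ 0.97  0.24 -0.  ]
 [ 0.24 -0.97  0.  ]
 [-0.   -0.   -1.  ]]
t3.67 tcp [0.4205 0.3294 0.3599] F [ 0.92 -0.   -0.32] w0.0880
```

View pics/scene1.png

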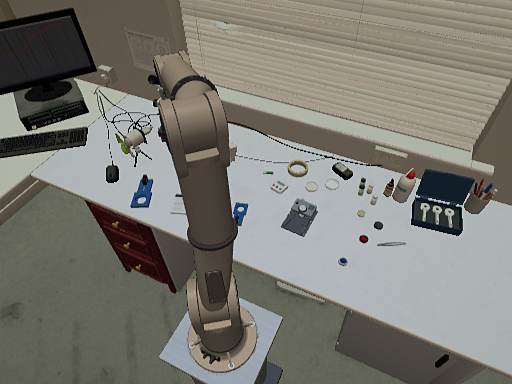

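View pics/d.png

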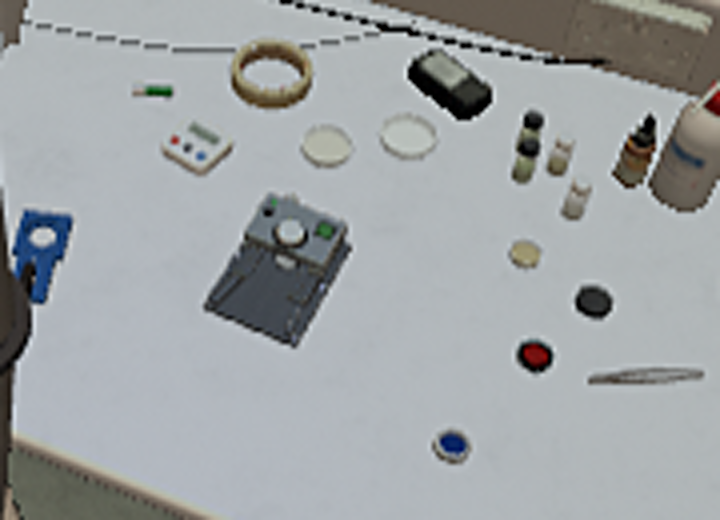

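```bash
cat > meas.py <<'E'
from h import *
def up(im,k=8): return cv2.resize(im,None,fx=k,fy=k,interpolation=cv2.INTER_CUBIC)
def cents(n,f,lo,hi,amin=2,hsv=True):
    im=cv2.imread(f); h=cv2.cvtColor(im,cv2.COLOR_BGR2HSV) if hsv else im
    m=cv2.inRange(h,lo,hi); N,_,S,C=cv2.connectedComponentsWithStats(m)
    return [(C[i].round(2),S[i,4],S[i,:4]) for i in range(1,N) if S[i,4]>=amin],m
E
python3 - <<'E'
from meas import *
for n in('scene','top'):
    f=f'pics/{n}1.png'
    for (lo,hi) in(((0,150,50),(8,255,255)),((172,150,50),(180,255,255)),((100,120,40),(130,255,255))):
        for c in cents(n,f,lo,hi,6)[0]: print(n,lo[0],c)
im=cv2.imread('pics/top1.png');cv2.imwrite("pics/e.png",cv2.resize(im[150:250,300:350],None,fx=8,fy=8,interpolation=cv2.INTER_NEAREST))
im=cv2.imread('pics/top0.png');cv2.imwrite("pics/e2.png",cv2.resize(im[190:240,230:270],None,fx=14,fy=12,interpolation=cv2.INTER_NEAREST))
print(im[205,247],im[190:240:4,270])
E
```

```text
scene 0 (array([410.93, 174.93]), np.int32(46), array([406, 171,  10,   8], dtype=int32))
scene 0 (array([481.67, 181.5 ]), np.int32(12), array([480, 178,   4,   8], dtype=int32))
scene 0 (array([477.86, 190.57]), np.int32(14), array([476, 186,   5,   9], dtype=int32))
scene 0 (array([479.78, 193.56]), np.int32(9), array([478, 191,   5,   6], dtype=int32))
scene 0 (array([112.71, 213.95]), np.int32(85), array([ 91, 204,  44,  20], dtype=int32))
scene 0 (array([103.67, 221.22]), np.int32(9), array([102, 220,   4,   4], dtype=int32))
scene 0 (array([109.38, 224.12]), np.int32(8), array([107, 222,   6,   5], dtype=int32))
scene 0 (array([128.26, 236.32]), np.int32(87), array([105, 227,  41,  18], dtype=int32))
scene 0 (array([140.  , 237.43]), np.int32(7), array([138, 236,   4,   4], dtype=int32))
scene 0 (array([363.38, 238.12]), np.int32(24), array([361, 236,   6,   5], dtype=int32))
scene 0 (array([120.2 , 246.93]), np.int32(15), array([117, 245,   7,   6], dtype=int32))
scene 0 (array([132.87, 250.87]), np.int32(15), array([128, 248,  10,   6], dtype=int32))
scene 0 (array([138.97, 
[... 1843 characters left out ...]
rray([434,  86,   9,   9], dtype=int32))
top 0 (array([397.48, 185.  ]), np.int32(25), array([395, 182,   6,   7], dtype=int32))
top 100 (array([249.49, 212.3 ]), np.int32(338), array([239, 196,  21,  35], dtype=int32))
top 100 (array([192.59, 202.45]), np.int32(49), array([175, 199,  35,   8], dtype=int32))
top 100 (array([120.17, 235.34]), np.int32(527), array([106, 212,  28,  49], dtype=int32))
top 100 (array([385.41, 224.  ]), np.int32(34), array([383, 221,   6,   7], dtype=int32))
[134 126 121] [[134 128 122]
 [134 127 122]
 [133 127 121]
 [134 128 123]
 [135 128 122]
 [134 128 121]
 [133 127 121]
 [131 125 119]
 [132 125 120]
 [133 126 120]
 [134 127 121]
 [134 127 121]
 [132 126 120]]
```

```bash
python3 -c "
import cv2
s=cv2.imread('pics/scene1.png');cv2.imwrite('pics/g.png',cv2.resize(s[190:242,275:325],None,fx=11,fy=11,interpolation=cv2.INTER_CUBIC))
s=cv2.imread('pics/scene0.png');cv2.imwrite('pics/s.png',cv2.resize(s[195:232,225:255],None,fx=15,fy=15,interpolation=cv2.INTER_CUBIC))"
```

```text
(no output)
```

View pics/g.png

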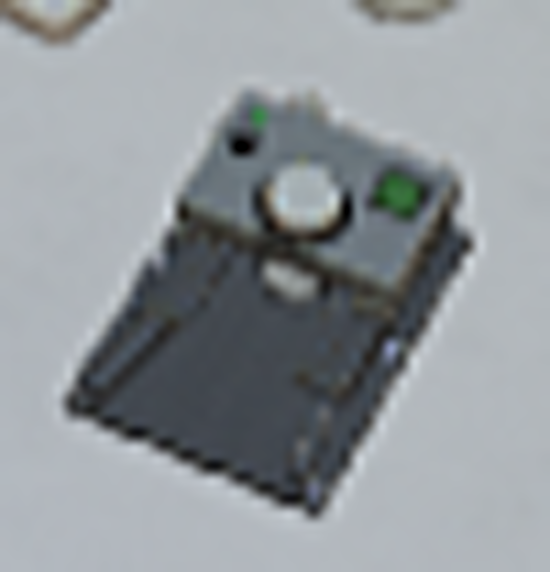

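View pics/e.png

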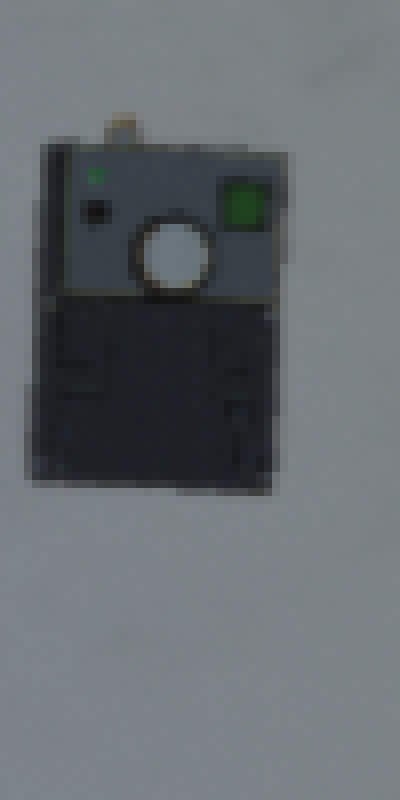

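View pics/e2.png

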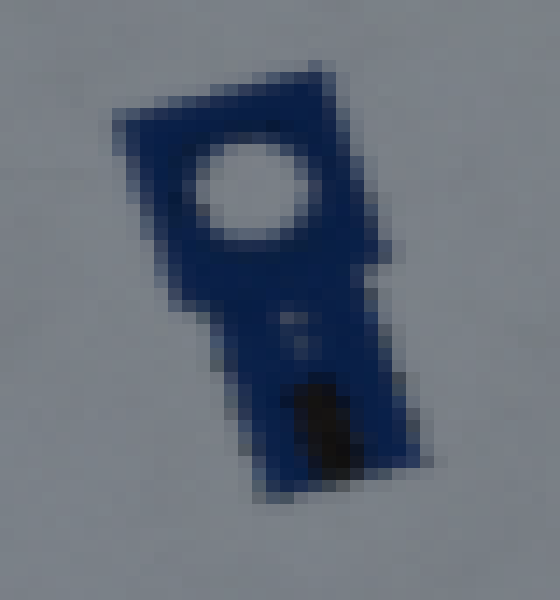

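View pics/s.png

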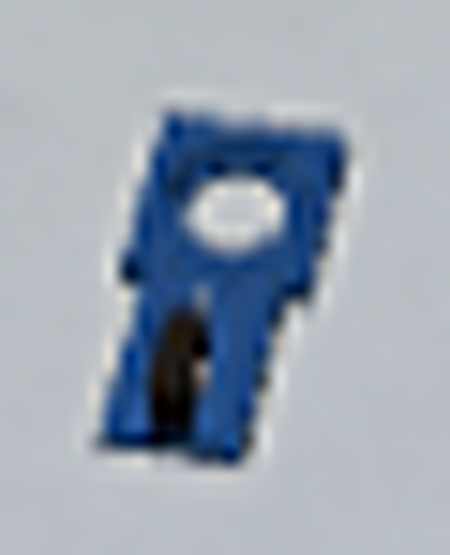

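```bash
cat > m2.py <<'E'
from meas import *
K=8
def blob(f,box,test,near=None):
    x0,y0,x1,y1=box; im=up(cv2.imread(f)[y0:y1,x0:x1],K)
    m=test(im).astype(np.uint8); N,L,S,C=cv2.connectedComponentsWithStats(m)
    i=1+np.argmax(S[1:,4]) if near is None else L[int((near[1]-y0+.5)*K),int((near[0]-x0+.5)*K)]
    f=lambda P:(np.asarray(P)+.5)/K-.5+np.array([x0,y0])
    return f(C[i]),S[i,4]/K/K,(L==i).astype(np.uint8),f
g=lambda im:cv2.cvtColor(im,cv2.COLOR_BGR2GRAY).astype(int)
H=lambda im:cv2.cvtColor(im,cv2.COLOR_BGR2HSV).astype(int)
E
python3 - <<'E'
from m2 import *
# red filter: whole dark+red disc vs. bench (bench bright)
def both(name,bs,bt,ts,tt,fs='pics/scene1.png',ft='pics/top1.png'):
    a,A,_,_=blob(fs,bs,ts); b,B,_,_=blob(ft,bt,tt)
    p,e=tri(a,b); print(name,a.round(2),'%.1f'%A,b.round(2),'%.1f'%B,'->',p.round(4),'gap %.4f'%e); return a,b
red=lambda im:(im[...,2].astype(int)-im[...,1]>45)
a,b=both('redglass',(355,232,372,247),(388,175,408,195),red,red); print([plane('top',*b,z).round(4) for z in(.006,.012)],[plane('scene',*a,z).round(4) for z in(.006,.012)])
a,b=both('reddisc',(355,232,372,247),(388,175,408,195),lambda im:g(im)<120,lambda im:g(im)<80)
print([plane('top',*b,z).round(4) for z in(.006,.012)],[plane('scene',*a,z).round(4) for z in(.006,.012)])
# hole
br=lambda t:lambda im:(H(im)[...,1]<t)&(g(im)>95)
def hole(f,box,near,t):
    return blob(f,box,br(t),near)
a=hole('pics/scene0.png',(225,195,255,232),(240.5,209),90); b=hole('pics/top0.png',(230,190,270,240),(247.5,205),110)
print('hole',a[0],a[1],b[0],b[1]); p,e=tri(a[0],b[0]); print(p.round(4),e,plane('top',*b[0],.002).round(4),plane('scene',*a[0],.002).round(4))
# handle
dk=lambda v:lambda im:(im.max(axis=2)<v)
a=blob('pics/scene0.png',(225,195,255,232),dk(75)); b=blob('pics/top0.png',(230,190,270,240),dk(55))
print('handle',a[0],a[1],b[0],b[1],plane('top',*b[0],.033).round(4)); 
# slide outline
bl=lambda im:(g(im)<85)
b=blob('pics/top0.png',(230,190,270,240),bl); c=max(cv2.findContours(b[2],cv2.RETR_EXTERNAL,cv2.CHAIN_APPROX_NONE)[0],key=cv2.contourArea)
w=np.array([plane('top',*b[3](q[0]),.009)[:2] for q in c],np.float32); R=cv2.minAreaRect(w*1000); print('rect',R, cv2.boxPoints(R).round(1).tolist())
# cap
cap=lambda t:lambda im:(g(im)>t)
a=blob('pics/scene1.png',(290,195,312,215),cap(150),(302.5,207.5)); b=blob('pics/top1.png',(312,172,330,192),cap(90),(321,182))
print('cap',a[0],a[1],b[0],b[1]);p,e=tri(a[0],b[0]);print(p.round(4),e,plane('top',*b[0],.059).round(4),plane('scene',*a[0],.059).round(4))
E
```

```text
redglass [363.44 238.27] 24.3 [397.38 185.03] 30.7 -> [ 0.5874 -0.3329  0.0073] gap 0.0002
[array([ 0.5875, -0.3332,  0.006 ]), array([ 0.5869, -0.3313,  0.012 ])] [array([ 0.5884, -0.333 ,  0.006 ]), array([ 0.5839, -0.3329,  0.012 ])]
reddisc [363.26 238.63] 58.9 [397.2  185.14] 87.8 -> [ 0.5872 -0.3329  0.005 ] gap 0.0001
[array([ 0.5871, -0.3326,  0.006 ]), array([ 0.5865, -0.3306,  0.012 ])] [array([ 0.5863, -0.3328,  0.006 ]), array([ 0.5818, -0.3327,  0.012 ])]
hole [240.21371882 208.76048753] 27.5625 [247.54443359 205.34508168] 44.0
[ 0.5192  0.1987 -0.0008] 4.464982109569038e-05 [0.5191 0.1986 0.002 ] [0.5173 0.1975 0.002 ]
handle [236.24870738 219.80327697] 27.953125 [252.8000331  225.24867608] 35.40625 [0.4483 0.1791 0.033 ]
rect ((490.0872802734375, 190.47610473632812), (120.88313293457031, 56.962677001953125), 15.639728546142578) [[424.20001220703125, 201.60000610351562], [439.6000061035156, 146.8000030517578], [556.0, 179.3000030517578], [540.5999755859375, 234.1999969482422]]
cap [302.22503102 207.28915943] 25.1875 [321.45496541 181.57313112] 46.296875
[ 0.597  -0.0587  0.0556] 0.00027442756162210434 [ 0.5965 -0.0581  0.059 ] [ 0.5943 -0.0596  0.059 ]
```

Run:
```python
from m2 import *
im=up(cv2.imread('pics/top1.png')[150:230,295:345],8); G=g(im); f=lambda X,Y:((X+.5)/8-.5+295,(Y+.5)/8-.5+150)
def fit(P,z):
    w=np.array([plane('top',*f(*p),z)[:2] for p in P],np.float32)*1000
    vx,vy,x,y=cv2.fitLine(w,cv2.DIST_HUBER,0,.1,.1).ravel(); return vx,vy,x,y,w
# front edge: per column last dark row
fr=[]; 
for X in range(85,300,4):
    col=np.where(G[:,X]<85)[0]; col=col[(col>420)]; 
    if len(col): fr.append((X,col.max()+.5))
v=fit(fr,.008); print('front yaw',np.degrees(np.arctan2(-v[0]*np.sign(v[1])*-1,abs(v[1])))*1, v[:4])
for nm,rng in(('apronL',(395,470)),('lipL',(300,380)),('bridgeL',(150,280))):
    L=[];Rr=[]
    for Y in range(*rng,4):
        row=np.where(G[Y]<88)[0]; L.append((row.min()-.5,Y)); Rr.append((row.max()+.5,Y))
    for side,P in(('L',L),('R',Rr)):
        for z in(0,.008,.016,.025):
            v=fit(P,z); print(nm,side,z,'yaw %.2f'%np.degrees(np.arctan(v[1]/v[0])),'y %.1f at x %.1f'%(v[3],v[2]))
```

```text
front yaw 3.3955848 (np.float32(0.059229452), np.float32(0.9982444), np.float32(499.3822), np.float32(-41.5764))
apronL L 0 yaw -2.99 y 0.3 at x 524.9
apronL L 0.008 yaw -3.00 y 1.0 at x 524.5
apronL L 0.016 yaw -3.00 y 1.8 at x 524.1
apronL L 0.025 yaw -3.00 y 2.6 at x 523.7
apronL R 0 yaw -4.23 y -109.9 at x 525.4
apronL R 0.008 yaw -4.23 y -108.6 at x 525.0
apronL R 0.016 yaw -4.23 y -107.2 at x 524.6
apronL R 0.025 yaw -4.23 y -105.7 at x 524.2
lipL L 0 yaw -1.34 y -2.6 at x 565.9
lipL L 0.008 yaw -1.34 y -1.8 at x 565.3
lipL L 0.016 yaw -1.34 y -1.1 at x 564.7
lipL L 0.025 yaw -1.34 y -0.2 at x 564.0
lipL R 0 yaw -0.25 y -111.9 at x 568.7
lipL R 0.008 yaw -0.25 y -110.5 at x 568.1
lipL R 0.016 yaw -0.25 y -109.1 at x 567.4
lipL R 0.025 yaw -0.25 y -107.6 at x 566.7
bridgeL L 0 yaw -4.49 y -6.1 at x 627.6
bridgeL L 0.008 yaw -4.49 y -5.3 at x 626.6
bridgeL L 0.016 yaw -4.49 y -4.6 at x 625.7
bridgeL L 0.025 yaw -4.49 y -3.7 at x 624.6
bridgeL R 0 yaw -3.50 y -114.8 at x 619.3
bridgeL R 0.008 yaw -3.50 y -113.4 at x 618.4
bridgeL R 0.016 yaw -3.50 y -112.1 at x 617.5
bridgeL R 0.025 yaw -3.50 y -110.5 at x 616.5
```

Run:
```python
from h import *
print(r.get_state()['joints'].round(2))
for nm,p,ys in(('filt',[.587,-.333,.1],(-90,90,0,180)),('pocket',[.519,.1986,.1],(15.6,105.6,-74.4,195.6)),('handle',[.448,.179,.06],(15.6,195.6)),('pre',[.437,-.049,.06],(-3.35,176.65)),('home',[.523,-.0542,.03],(-3.35,176.65))):
    for y in ys:
        q=r.inverse_kinematics(p,down(np.radians(y))); print(nm,y,None if q is None else q.round(2))
```

```text
[-0.62  0.15 -0.18  1.71  0.03  1.28 -2.08]
filt -90 [ 0.02  0.69  0.6   1.69 -0.47  0.91 -2.33]
filt 90 [ 0.3   0.62  0.18  1.67 -0.13  0.87  0.53]
filt 0 [ 0.12  0.65  0.45  1.68 -0.34  0.89 -0.87]
filt 180 [ 0.44  0.61 -0.03  1.66  0.02  0.87  1.98]
pocket 15.6 [-0.43  0.45 -0.06  1.95  0.04  0.74 -1.81]
pocket 105.6 [-0.29  0.46 -0.24  1.94  0.15  0.76 -0.34]
pocket -74.4 [-0.97  0.52  0.64  1.99 -0.44  0.77 -2.93]
pocket 195.6 [-0.11  0.49 -0.46  1.93  0.3   0.79  1.1 ]
handle 15.6 [-0.44  0.42 -0.08  2.14  0.06  0.59 -1.87]
handle 195.6 [-0.15  0.45 -0.43  2.12  0.31  0.63  1.04]
pre -3.35 [-0.16  0.37  0.15  2.25 -0.1   0.53 -1.56]
pre 176.65 [ 0.1   0.37 -0.15  2.23  0.1   0.55  1.38]
home -3.35 [-0.14  0.53  0.16  2.07 -0.15  0.56 -1.51]
home 176.65 [ 0.17  0.53 -0.24  2.04  0.22  0.59  1.3 ]
```

Run:
```python
from h import *
r.command_gripper(.056)
r.movep([.587,-.333,.10],down(0)); st()
print(r.movel([.587,-.333,.0143],feed=.12,stop_force=8)); st()
r.command_gripper(.030); st()
r.movel([.587,-.333,.08],feed=.15); st()
cv2.imwrite('pics/scene2.png',r.snapshot('scene'));cv2.imwrite('pics/top2.png',r.snapshot('top'))
a=cv2.imread('pics/scene2.png')[170:290,310:430];b=cv2.imread('pics/top2.png')[130:250,340:460]
cv2.imwrite('pics/h.png',np.hstack([cv2.resize(x,None,fx=3.3,fy=3.3,interpolation=cv2.INTER_CUBIC) for x in(a,b)]))
```

```text
t7.03 tcp [ 0.5879 -0.3318  0.1003] F [-0.63  0.6  -0.29] w0.0561
False
t7.90 tcp [ 0.5874 -0.3334  0.0149] F [-0.16  0.29 -0.31] w0.0563
t8.40 tcp [ 0.5873 -0.333   0.0148] F [-0.87  0.64  3.37] w0.0332
t8.99 tcp [ 0.5867 -0.3326  0.0795] F [ 0.51 -0.09  0.64] w0.0329
```

View pics/h.png

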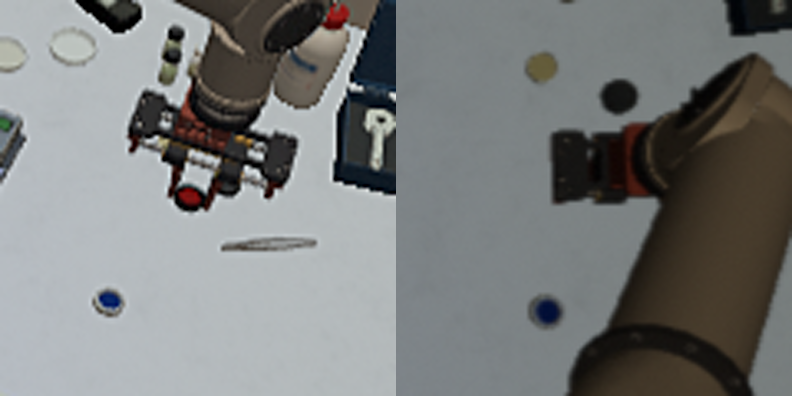

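Run:
```python
from m2 import *
a=cv2.imread('pics/scene2.png')[205:245,345:405];cv2.imwrite('pics/i.png',cv2.resize(a,None,fx=12,fy=12,interpolation=cv2.INTER_CUBIC))
red=lambda im:(im[...,2].astype(int)-im[...,1]>60)
b=blob('pics/scene2.png',(355,222,380,240),red,(368,230));print(b[0],b[1])
for z in(.065,.071,.077):print(plane('scene',*b[0],z).round(4))
print(proj('scene',[.5867,-.3326,.0715]),proj('scene',[.5867,-.3326,.0795]))
```

```text
[367.03116222 229.05266854] 22.25
[ 0.5929 -0.3337  0.065 ]
[ 0.5881 -0.3336  0.071 ]
[ 0.5833 -0.3335  0.077 ]
(np.float64(366.7212001133549), np.float64(229.16301006383173)) (np.float64(367.1631655489443), np.float64(227.9713683090207))
```

View pics/i.png

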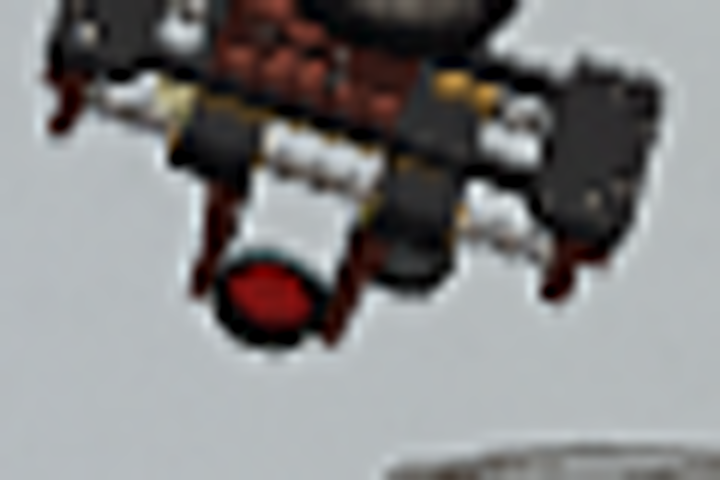

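```bash
python3 - <<'E'
from h import *
y=np.radians(15.6)
r.movep([.519,.1986,.08],down(y)); st()
r.movel([.519,.1986,.032],feed=.12); r.wait(.2); st()
print(r.movel([.519,.1986,.0186],feed=.02,stop_force=3)); st()
cv2.imwrite('pics/scene3.png',r.snapshot('scene'))
E
python3 -c "
import cv2
s=cv2.imread('pics/scene3.png');cv2.imwrite('pics/j.png',cv2.resize(s[170:250,200:290],None,fx=8,fy=7,interpolation=cv2.INTER_CUBIC))"
```

```text
t11.03 tcp [0.5197 0.1973 0.0801] F [-0.48  0.01  0.22] w0.0329
t11.78 tcp [0.5196 0.1988 0.0328] F [ 0.48  0.5  -0.69] w0.0329
True
t12.42 tcp [0.5187 0.1985 0.0187] F [-0.95 -0.02  5.16] w0.0326
```

View pics/j.png

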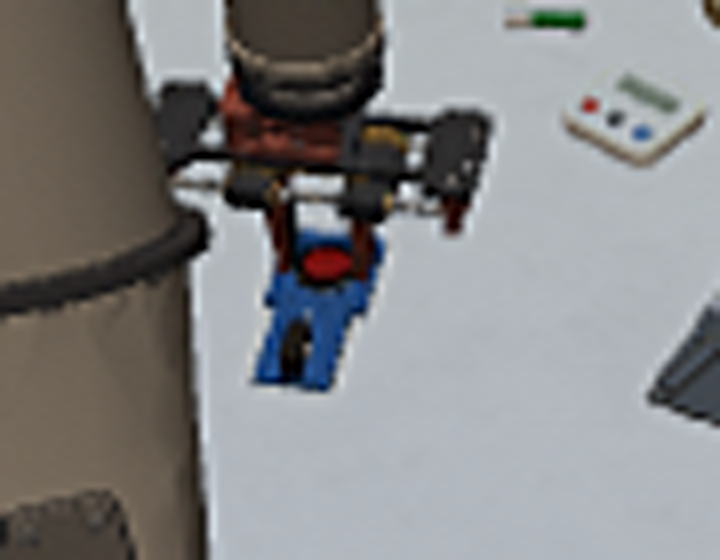

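Run:
```python
from h import *
r.command_gripper(.050); st()
r.movel([.519,.1986,.09],feed=.15)
y=np.radians(15.6)
r.movep([.40,.10,.16],down(y)); st()
for n in('scene','top'): cv2.imwrite(f'pics/{n}4.png',r.snapshot(n))
a=cv2.imread('pics/scene4.png')[190:240,215:265];b=cv2.imread('pics/top4.png')[190:240,225:275]
cv2.imwrite('pics/k.png',np.hstack([cv2.resize(x,None,fx=8,fy=8,interpolation=cv2.INTER_CUBIC) for x in(a,b)]))
```

```text
t12.96 tcp [0.5181 0.1983 0.0182] F [-0.59 -0.53 -0.62] w0.0502
t14.30 tcp [0.4008 0.1009 0.1599] F [ 0.96 -0.73 -0.42] w0.0500
```

View pics/k.png

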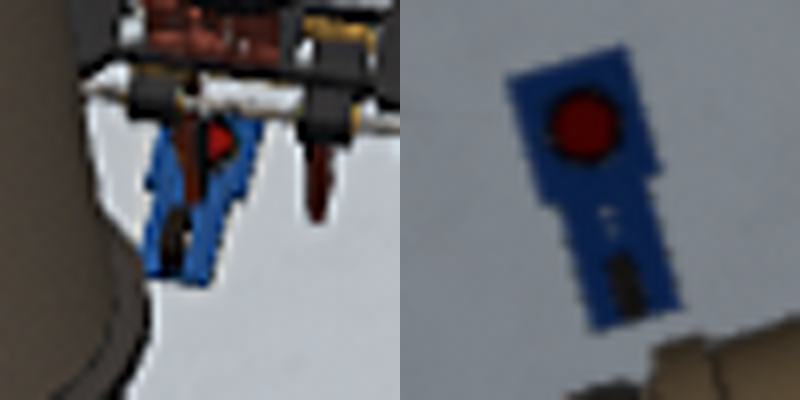

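Run:
```python
from m2 import *
bl=lambda im:(g(im)<85)
b=blob('pics/top4.png',(232,190,268,231),bl); c=max(cv2.findContours(b[2],cv2.RETR_EXTERNAL,cv2.CHAIN_APPROX_NONE)[0],key=cv2.contourArea)
w=np.array([plane('top',*b[3](q[0]),.009)[:2] for q in c],np.float32); print(cv2.minAreaRect(w*1000))
red=lambda im:(im[...,2].astype(int)-im[...,1]>45)
b=blob('pics/top4.png',(232,190,268,231),red);print(b[0],plane('top',*b[0],.012).round(4))
```

```text
((489.50823974609375, 190.3090057373047), (121.83887481689453, 56.7277946472168), 15.776437759399414)
[247.62562688 205.40226931] [0.5185 0.1978 0.012 ]
```

Run:
```python
from h import *
y=np.radians(15.7)
r.movep([.4475,.1785,.075],down(y)); st()
print(r.movel([.4475,.1785,.0195],feed=.08,stop_force=5)); st()
r.command_gripper(.005); st()
r.movel([.4475,.1785,.045],feed=.06);r.wait(.2); st()
for n in('scene','top'): cv2.imwrite(f'pics/{n}5.png',r.snapshot(n))
a=cv2.imread('pics/scene5.png')[180:240,205:265];b=cv2.imread('pics/top5.png')[180:240,220:280]
cv2.imwrite('pics/l.png',np.hstack([cv2.resize(x,None,fx=6.6,fy=6.6,interpolation=cv2.INTER_CUBIC) for x in(a,b)]))
```

```text
t14.97 tcp [0.4472 0.1777 0.0744] F [ 0.   -0.69  0.39] w0.0502
False
t15.81 tcp [0.4478 0.1785 0.0198] F [-0.22 -0.53  0.7 ] w0.0502
t16.48 tcp [0.4475 0.1786 0.0196] F [-0.67  1.15  1.67] w0.0120
t17.26 tcp [0.4473 0.1784 0.0447] F [ 0.54 -0.17 -1.19] w0.0117
```

View pics/l.png

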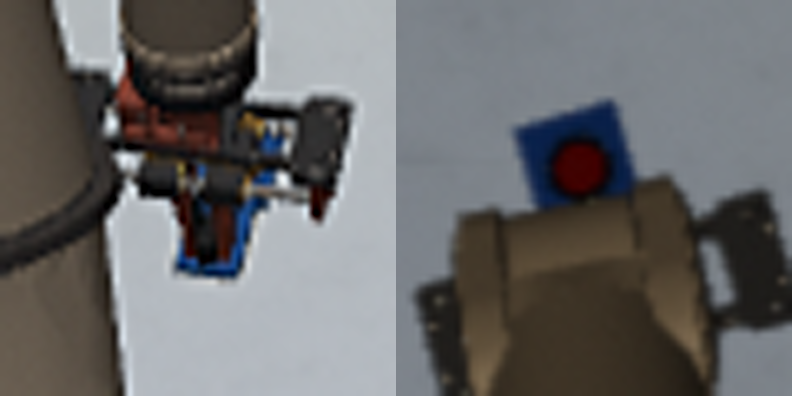

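```bash
cat >> h.py <<'E'
YG=np.radians(-3.35); BE=np.array([.597,-.0585])
def gp(x,z,y=0): # gate coords -> world TCP target
    c,s=np.cos(YG),np.sin(YG); p=BE+np.array([(x-.018)*c-y*s,(x-.018)*s+y*c]); return [p[0],p[1],z]
def gc(p):
    c,s=np.cos(YG),np.sin(YG); d=np.asarray(p[:2])-BE; return np.array([d[0]*c+d[1]*s+.018,-d[0]*s+d[1]*c])
E
python3 - <<'E'
from h import *
r.movep(gp(-.148,.045),down(YG)); r.wait(.3); st(); print(gc(r.get_state()['tool_pos']))
for n in('scene','top'): cv2.imwrite(f'pics/{n}6.png',r.snapshot(n))
a=cv2.imread('pics/scene6.png')[175:245,250:320];b=cv2.imread('pics/top6.png')[160:230,285:355]
cv2.imwrite('pics/m.png',np.hstack([cv2.resize(x,None,fx=5.7,fy=5.7,interpolation=cv2.INTER_CUBIC) for x in(a,b)]))
E
```

```text
t18.57 tcp [ 0.4316 -0.0478  0.0449] F [-0.76  0.31 -1.53] w0.0118
[-0.14779367  0.00104541]
```

View pics/m.png

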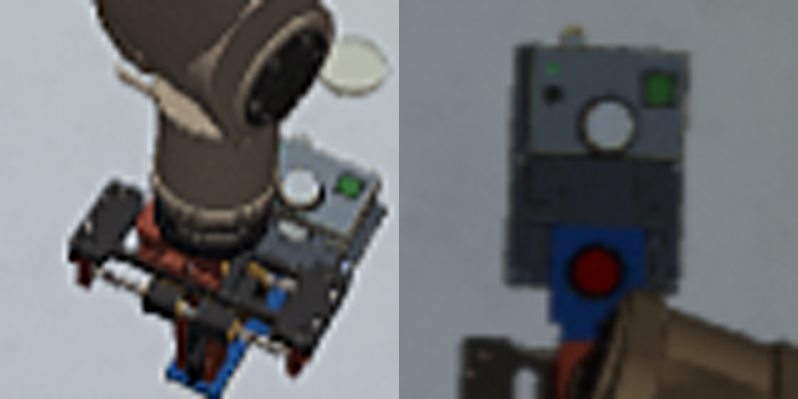

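Run:
```python
from m2 import *
x0,y0=305,190
im=up(cv2.imread('pics/top6.png')[y0:y0+35,x0:x0+32],8); h=H(im); M=(h[...,0]>105)&(h[...,0]<128)&(h[...,1]>130)
f=lambda X,Y:((X+.5)/8-.5+x0,(Y+.5)/8-.5+y0)
z=.0341; L=[];R=[];F=[]
for Y in range(95,180,5):
    q=np.where(M[Y])[0]; L.append(plane('top',*f(q.min()-.5,Y),z)); R.append(plane('top',*f(q.max()+.5,Y),z))
for X in range(70,165,5):
    q=np.where(M[:,X])[0]; F.append(plane('top',*f(X,q.min()-.5),z))
for P in(L,R,F):
    G=np.array([gc(p) for p in P])*1000; print(np.polyfit(G[:,0],G[:,1],1).round(3) if P is not F else np.polyfit(G[:,1],G[:,0],1).round(3), G.mean(0).round(1))
red=lambda im:(im[...,2].astype(int)-im[...,1]>45)
b=blob('pics/top6.png',(305,190,337,225),red); print('filter',(gc(plane('top',*b[0],.0367))*1000).round(1))
```

```text
[ 0.076 35.118] [-68.4  29.9]
[ -0.276 -44.594] [-65.5 -26.5]
[ 1.9000e-02 -4.1007e+01] [-40.9   3.3]
filter [-69.8   1.7]
```

Run:
```python
from h import *
try: r.movel(gp(-.152,.045,-.0015),feed=.05)
except r.PlanningError as e: print(e); r.movel(gp(-.150,.045,-.0015),feed=.05)
r.wait(.2); st(); p=r.get_state()['tool_pos']; print(gc(p))
g=gc(p); print(r.movel(gp(-.151,.0272,-.0015),feed=.02,stop_force=2.5)); st(); print(gc(r.get_state()['tool_pos']))
for n in('scene','top'): cv2.imwrite(f'pics/{n}7.png',r.snapshot(n))
a=cv2.imread('pics/scene7.png')[175:245,250:320];b=cv2.imread('pics/top7.png')[160:230,285:355]
cv2.imwrite('pics/n.png',np.hstack([cv2.resize(x,None,fx=5.7,fy=5.7,interpolation=cv2.INTER_CUBIC) for x in(a,b)]))
```

```text
t19.12 tcp [ 0.4273 -0.0501  0.045 ] F [ 0.74 -0.2  -1.9 ] w0.0116
[-0.15192607 -0.00150869]
True
t19.99 tcp [ 0.4279 -0.0502  0.027 ] F [-0.75 -0.03  3.82] w0.0121
[-0.15132528 -0.00156478]
```

View pics/n.png

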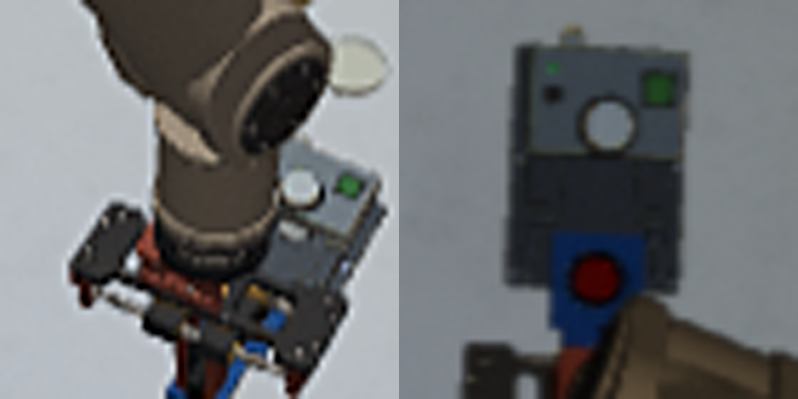

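```bash
cat > sl.py <<'E'
from m2 import *
def slide(fn,z,x0=305,y0=190,rows=(95,170)):
    im=up(cv2.imread(fn)[y0:y0+35,x0:x0+32],8); h=H(im); M=(h[...,0]>105)&(h[...,0]<128)&(h[...,1]>130)
    f=lambda X,Y:((X+.5)/8-.5+x0,(Y+.5)/8-.5+y0)
    L=[];R=[];F=[]
    for Y in range(*rows,5):
        q=np.where(M[Y])[0]; L.append(gc(plane('top',*f(q.min()-.5,Y),z))); R.append(gc(plane('top',*f(q.max()+.5,Y),z)))
    for X in range(80,155,5):
        q=np.where(M[:,X])[0]; F.append(gc(plane('top',*f(X,q.min()-.5),z)))
    L,R,F=[np.array(q)*1000 for q in(L,R,F)]
    print('L',np.polyfit(L[:,0],L[:,1],1).round(3),L.mean(0).round(1),'R',R.mean(0).round(1),np.polyfit(R[:,0],R[:,1],1).round(3),'F',np.polyfit(F[:,1],F[:,0],1).round(3),F.mean(0).round(1))
    b=blob(fn,(x0,y0,x0+32,y0+35),lambda im:(im[...,2].astype(int)-im[...,1]>45)); print('filter',(gc(plane('top',*b[0],z+.003))*1000).round(1))
E
python3 -c "
from sl import *
slide('pics/top7.png',.017)"
```

```text
L [ 0.04  30.499] [-65.4  27.9] R [-62.4 -31. ] [ 2.0000e-03 -3.0916e+01] F [-7.00e-03 -4.43e+01] [-44.3   1. ]
filter [-73.6  -0.6]
```

Run:
```python
from h import *
print(r.movel(gp(-.130,.0276,-.0007),feed=.04,stop_force=7)); st(); print(gc(r.get_state()['tool_pos']))
print(r.movel(gp(-.078,.0276,-.0007),feed=.05,stop_force=7)); st(); print(gc(r.get_state()['tool_pos']))
for n in('scene','top'): cv2.imwrite(f'pics/{n}8.png',r.snapshot(n))
a=cv2.imread('pics/scene8.png')[175:245,250:320];b=cv2.imread('pics/top8.png')[160:230,285:355]
cv2.imwrite('pics/o.png',np.hstack([cv2.resize(x,None,fx=5.7,fy=5.7,interpolation=cv2.INTER_CUBIC) for x in(a,b)]))
```

```text
False
t20.79 tcp [ 0.4489 -0.0505  0.0274] F [-0.25  1.6  -1.24] w0.0120
[-0.13033217 -0.00066978]
True
t21.46 tcp [ 0.4811 -0.0523  0.0277] F [ 1.99 -0.17  2.82] w0.0118
[-0.09801836 -0.00057414]
```

View pics/o.png

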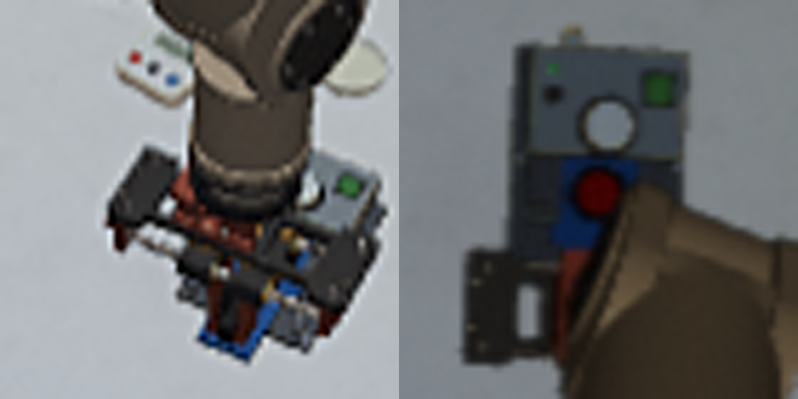

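Run:
```python
from h import *
print(r.movel(gp(-.090,.0276,-.0006),feed=.02,stop_force=10)); st(); print(gc(r.get_state()['tool_pos']))
r.wait(.2); st()
```

```text
True
t21.83 tcp [ 0.4802 -0.0523  0.0277] F [-0.83  0.53  4.91] w0.0119
[-0.09893529 -0.00068215]
t22.03 tcp [ 0.4802 -0.0523  0.0277] F [-0.11  0.59  5.42] w0.0119
```

Run:
```python
from h import *
p=gc(r.get_state()['tool_pos'])
for dz in(.0281,.0285,.0289):
    print(r.movel(gp(p[0],dz,-.0006),feed=.01)); r.wait(.15); st()
for n in('scene','top'): cv2.imwrite(f'pics/{n}9.png',r.snapshot(n))
a=cv2.imread('pics/scene9.png')[175:245,250:320];b=cv2.imread('pics/top9.png')[170:220,300:350]
cv2.imwrite('pics/p.png',cv2.resize(b,None,fx=12,fy=12,interpolation=cv2.INTER_CUBIC))
```

```text
False
t22.44 tcp [ 0.479  -0.0522  0.0278] F [-2.51 -0.21  0.24] w0.0121
False
t22.84 tcp [ 0.4804 -0.0523  0.0285] F [ 0.14  0.03 -1.79] w0.0119
False
t23.24 tcp [ 0.4803 -0.0523  0.0288] F [ 2.31  0.19 -4.43] w0.0116
```

View pics/p.png

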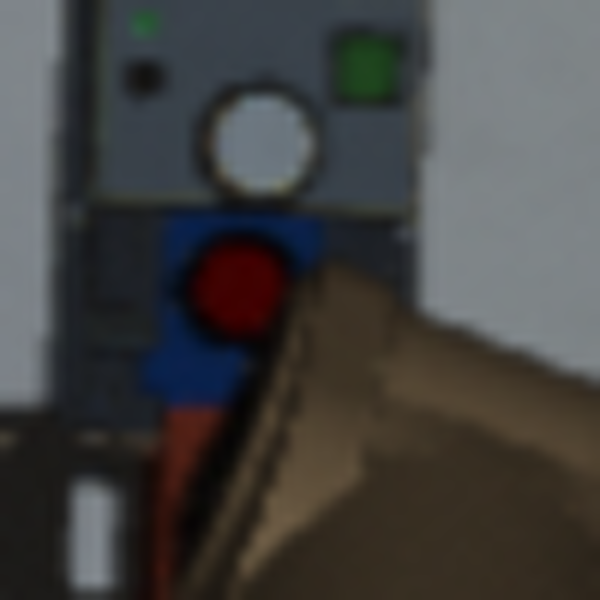

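Run:
```python
from h import *
r.movel(gp(-.099,.0283,-.0006),feed=.01); st()
for x in(-.096,-.090,-.084,-.078):
    s=r.movel(gp(x,.0283,-.0006),feed=.03,stop_force=10); st(); print(s,gc(r.get_state()['tool_pos']))
    if s: break
```

```text
t23.59 tcp [ 0.48   -0.0523  0.0283] F [ 0.61  0.37 -0.49] w0.0115
t23.84 tcp [ 0.4835 -0.0525  0.0284] F [ 0.57 -0.07 -2.43] w0.0117
False [-0.09568129 -0.00060002]
t24.19 tcp [ 0.4894 -0.0528  0.0283] F [-0.09  0.56 -1.32] w0.0119
False [-0.08970927 -0.0006259 ]
t24.54 tcp [ 0.4954 -0.0531  0.0283] F [-0.68 -0.34 -2.01] w0.0115
False [-0.08373946 -0.00057694]
t24.89 tcp [ 0.5014 -0.0535  0.0283] F [-0.08  0.25 -1.2 ] w0.0118
False [-0.0777368  -0.00060785]
```

Run:
```python
from h import *
for x in(-.074,-.070,-.067,-.064,-.061,-.059,-.057,-.055,-.053):
    s=r.movel(gp(x,.0283,-.0006),feed=.02,stop_force=14); f=r.get_state(); print(s,gc(f['tool_pos']).round(4),f['ft_force'].round(1),round(f['clock'],2))
    if s: break
r.wait(.2); st()
```

```text
False [-0.0738 -0.0006] [ 0.7 -0.1 -1.4] 25.24
False [-0.0699 -0.0006] [-1.  -1.3 -1.1] 25.59
True [-0.0695 -0.0006] [-0.5  0.6  4.4] 25.81
t26.01 tcp [ 0.5096 -0.054   0.0282] F [0.93 0.89 5.45] w0.0122
```

Run:
```python
from h import *
for n in('scene','top'): cv2.imwrite(f'pics/{n}10.png',r.snapshot(n))
a=cv2.imread('pics/scene10.png')[170:250,250:340];b=cv2.imread('pics/top10.png')[160:220,300:350]
cv2.imwrite('pics/q.png',np.hstack([cv2.resize(a,(450,400),interpolation=cv2.INTER_CUBIC),cv2.resize(b,(333,400),interpolation=cv2.INTER_CUBIC)]))
for dz in(.0286,.0290):
    r.movel(gp(-.0700,dz,-.0006),feed=.01); r.wait(.15); st()
```

```text
t26.54 tcp [ 0.5091 -0.0539  0.0285] F [ 0.23 -0.2  -1.11] w0.0118
t26.94 tcp [ 0.5091 -0.054   0.029 ] F [-0.36 -0.43 -1.6 ] w0.0117
```

View pics/q.png

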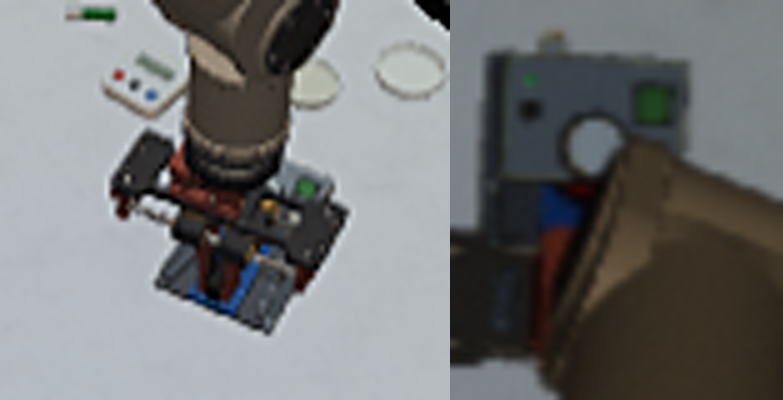

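Run:
```python
from h import *
for x in(-.068,-.066,-.064,-.062,-.060,-.058,-.056):
    s=r.movel(gp(x,.0287,-.0006),feed=.015,stop_force=14); f=r.get_state(); print(s,gc(f['tool_pos']).round(4),f['tool_pos'][2].round(4),f['ft_force'].round(1),round(f['clock'],2))
    if s: break
r.wait(.2); st()
```

```text
False [-0.0689 -0.0006] 0.0285 [-4.1  0.   1.4] 27.23
False [-0.0666 -0.0006] 0.0285 [-4.   0.6 -0.6] 27.51
False [-0.0647 -0.0006] 0.0285 [-5.6 -0.2  0.7] 27.79
False [-0.0629 -0.0006] 0.0284 [-6.6  0.7  1.7] 28.07
False [-0.0612 -0.0006] 0.0284 [-7.2  0.6  1.4] 28.36
False [-0.0595 -0.0006] 0.0284 [-7.   0.   2.9] 28.64
False [-0.0578 -0.0006] 0.0283 [-8.   1.   3.2] 28.93
t29.12 tcp [ 0.5212 -0.0547  0.0284] F [-9.15  0.66  2.99] w0.0118
```

Run:
```python
from h import *
for x in(-.055,-.054,-.053,-.052,-.051,-.050,-.049,-.048):
    s=r.movel(gp(x,.0287,-.0006),feed=.012,stop_force=14); f=r.get_state(); print(s,gc(f['tool_pos']).round(4),f['tool_pos'][2].round(4),f['ft_force'].round(1),round(f['clock'],2))
    if s or f['ft_force'][0]<-17: break
r.wait(.3); st()
for n in('scene','top'): cv2.imwrite(f'pics/{n}11.png',r.snapshot(n))
a=cv2.imread('pics/scene11.png')[170:250,250:340];b=cv2.imread('pics/top11.png')[160:220,300:350]
cv2.imwrite('pics/t.png',np.hstack([cv2.resize(a,(450,400),interpolation=cv2.INTER_CUBIC),cv2.resize(b,(333,400),interpolation=cv2.INTER_CUBIC)]))
```

```text
False [-0.0578 -0.0006] 0.0283 [-10.3   0.8   5.2] 29.38
False [-0.0576 -0.0006] 0.0282 [-13.3   0.8   8.4] 29.62
False [-0.0575 -0.0006] 0.0282 [-15.7   1.5  10.6] 29.88
False [-0.0574 -0.0006] 0.0281 [-17.8   1.6  13.6] 30.12
t30.43 tcp [ 0.5217 -0.0548  0.0281] F [-17.09   2.14  13.47] w0.0119
```

View pics/t.png

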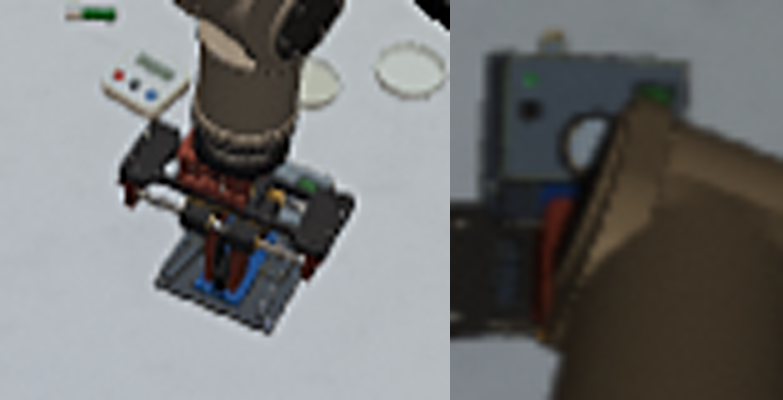

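Run:
```python
from h import *
r.wait(.5); st(); print(gc(r.get_state()['tool_pos']).round(4)); r.finish_job()
```

```text
t31.02 tcp [ 0.5217 -0.0547  0.0281] F [-16.68   1.21  14.24] w0.0117
[-0.0574 -0.0006]
the job is handed in; nothing more can be done
```

I laid the red filter in the smaller slide's pocket and pushed the slide under the checker's lips against the spring. I handed the job in at 31 s, still gripping the handle and pressing the slide home.

**Filter:** When I lowered it, contact came at tool height 18.7 mm, where pocket-floor contact was expected (18.8 mm); resting on the rim would have given about 23.8 mm. The top picture after release showed it in the pocket within about 1 mm of centre.

**Slide home:**
- The spring force appeared at x ≈ −70 mm in the checker's axes and rose from about 4 to 9 N over the next 12 mm, which is the plunger's full stroke.
- At −57.5 mm there was a hard stop: further pushing raised the force to about 17 N with almost no movement, against a full spring force of 8.4 N.
- The force and position stayed steady for the last 0.6 s before hand-in.

**Checks that disagreed or could not be made:**
- The slide caught twice on the way in, at −98 and −69.5 mm. Raising the grip by about 0.5 mm freed it each time.
- I was also pressing down with about 14 N on the slide's tail at the end.
- The finger opening read 33 mm on the 36 mm filter, but the scene picture showed it held centred.
- After lifting, the slide measured 1 to 3 mm further forward than the grasp position implied.
- Under the lamp bridge the filter is out of sight, so whether it is still seated is inferred from the earlier pictures.
- I took no final picture to confirm the other filter, timer and dish. The arm never approached the filter or the dish, and the timer looked undisturbed in the scene pictures.

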